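# Level the relief carving stand and hold the spirit level down

### The job

The carving stand leans down towards its levelling foot: lay the red spirit level right way up along the bare strip at the front of its board, let go of it, and only then turn the black wing knob of the foot until the bubble rests centred between the two black lines. Finish with the fingers pressing the level firmly down onto the board with the bubble still centred, and stay there pushing, without letting up. Leave the carving tools and the other things on the bench where they are.

Things in the scene. Friction and masses are not known exactly. Their poses are not given: they have to be found in the camera images.
- level: Red box spirit level, black ends, loose, 200 x 24 x 40 mm (long x wide x high), 0.24 to 0.36 kg, right way up on the bench. Origin: centre of its underside; x along its length, z up. Lime green vial in its top at mid-length, under a clear cover flush with the top (solid, may be pressed), with two black lines 11.5 mm either side of the middle.
- bubble (a joint): Reading of the pale bubble (15 mm long) in the level's vial, in rad: the slope of the level along its length, 0 when centred, positive when the bubble is off towards the level's +x end. It runs to the HIGH end, 0.4 mm for each 0.001 rad, at most 20 mm (0.05 rad) each way, settling in about 1 s; it fits between the lines within 0.010 rad (4 mm).
- board: Wooden tilting board of the carving stand, 240 x 360 x 20 mm, underside about 55 mm above the bench; a tan carved leaf panel (up to 25 mm high) on its far half. Hinged near its right end: origin on the hinge axis, underside, mid-width, 30 mm in. x across the board away from the robot, y along it from hinge to foot, z its normal. At the start the foot end is 24 to 45 mrad low.
- strip (a point): Centre of the place for the level, on the board's top face, on the bare strip along its front edge; x across the strip (bare 55 mm to the front edge, 60 mm to the carved panel), y along the board from hinge to foot (the level lies along y), z the board's normal. 190 mm along y from the knob's axis, 100 mm from the hinge axis.
- knob_grip (a point): On the foot's wing knob axis, at the top of its black bar; x along the bar (52 mm long, 14 thick, 26 high, on a steel disc 56 mm across, 8 high). z up. Turns both ways beyond a full turn, friction about 0.1 N m, stays where left, even if the board is pressed. Turned clockwise seen from above it raises this end of the board: 16 mrad of tilt and 4.6 mm of height at the knob per radian.
- gouge_a: Bystander: gouge with yellow handle, 230 mm long; origin at its handle end.
- gouge_b: Bystander: gouge with dark handle, 230 mm long; origin at its handle end.
- gouge_c: Bystander: gouge with pale handle, 230 mm long; origin at its handle end.
- mallet: Bystander: round wooden carver's mallet, 220 mm long, head 76 mm across; origin at the handle's end, under it.
- stone: Bystander: grey sharpening stone on a dark wood base, 70 x 200 x 32 mm.
- wax_tin: Bystander: brass wax tin with a pale lid, 72 mm across, 40 mm high.
- offcut: Bystander: pale offcut with a carved leaf on it, 70 x 50 x 38 mm.

How it is judged:
By the outcome, as a careful person would: the job done as asked, in the order asked, and still so for the second after the job is handed in, while the arm keeps its last pose, push and grip.
It also fails if it takes over 72 s, if anything falls off the work surface, if the arm or the gripper's body presses on something with over 40 N, if the wrist force passes 120 N, or if a joint passes its speed limit or range.

### The arm

A 6-joint arm with a two-finger parallel gripper is mounted at the origin on the work surface. World frame = base frame: x ahead of the robot, y to its left, z up, the work surface at z = 0. Lengths are in m, angles in degrees, forces in N, time in s.
With the tool pointing down it reaches from about 0.3 to 0.75 m from the base axis. Payload 8.5 kg.
Tool frame: the origin (TCP) lies midway between the tips of the shut fingers; the grasp point (between the pads) lies 19 mm behind it; z points along the fingers, y is the line along which they close (so a half turn about z gives the same grasp; the last joint's range is limited). The gripper opens to 88 mm and grips with 3 to 60 N. Pads are 18 mm wide; open, the fingers measure 123 mm over their backs; the gripper's body (75 mm by 187 mm) begins 45 mm behind the grasp point.
Start: joints at [60.831, 21.807, 74.336, -0, 83.858, -12.336], TCP at [0.159, 0.526, 0.239] pointing down, gripper open.
Joint ranges: [-178.18, 178.18], [-50.72, 133.34], [12.68, 142.11], [-81.47, 261.47], [9.98, 163.14], [-165.26, 165.26]. Speed limits (degrees/s): [136.94, 136.94, 180, 180, 180, 180].

### API

Orientations are given as a 3x3 rotation matrix whose columns are the frame's x, y, z axes.
In Python, from bench import arm, capture, calibration gives the robot as it stands (arm), with the cameras as plain functions. Calls block until the motion is done:
- arm.move_pose(position, orientation): joint-space move of the TCP to a pose.
- arm.move_linear(position, max_speed=0.15, rot=None, f_stop=None): straight line of the TCP; rot=None keeps the orientation; max_speed is the mean speed in m/s. With f_stop (N) it stops when the force on the tool has changed by that much, and returns True; else False.
- arm.set_joints(angles): joint-space move.
- arm.set_gripper(opening): finger opening in m; the grip force is fixed at half the most; returns when the fingers have stopped.
- arm.sleep(seconds).
- arm.inverse_kinematics(position, orientation): joint angles nearest the present ones, or None.
- arm.state(): the state.
- capture(name): name is "side" or "top"; returns the picture (480x640x3 uint8, red, green, blue); there is no depth.
- calibration(name): a dict with "fx", "fy", "cx", "cy" (pixels), "dist" ([k1, k2, p1, p2, k3] as OpenCV has them; the pictures are not rectified), "world_from_camera" (4x4, takes a point from camera to world coordinates). Camera axes: x right, y up, looking along -z (the intrinsics and any distortion apply to the point x, -y, -z); pixel columns grow to the right and rows downward; lengths in m; the calibration is good to about 2 mm. A picture is of the moment at which its call begins. calibration takes no time and is no camera call.
A pose or a line that the arm cannot do raises arm.IKError and nothing moves.
- arm.hand_in(): hands the job in; it is judged then, once.
The state is a dict: "time": time; "qpos": joint angles; "joint_vel": joint speeds; "tau": joint torques, N m; "tcp_pos": TCP position; "tool_rot": TCP orientation; "contact_force": force on the tool from outside, world axes, zero at the start; "torque": the same for the moment, N m; "gripper_width": finger opening in m; "grip_force": force on a finger pad.
Only numpy, scipy, OpenCV 4.12 (cv2) and the standard library are available. Lean on these libraries where they do the work, as an engineer would, in place of code of your own. Each camera call takes 0.05 s, during which the arm holds its last target. There are 200 camera calls.

## Working session

There is one attempt and no reset: what is moved stays moved. The work goes in short steps, each a Python script; the robot and the scene stay as the last script left them, time stands still between calls to the robot, and variables do not carry over. Pictures are saved under pics/ and viewed, at most 12 in all, crops included, and the job is handed in when it is done.

```bash
mkdir -p pics; ls; python3 - <<'E'
from bench import arm, capture, calibration
import cv2,numpy as np
np.set_printoptions(precision=4,suppress=True)
for n in("side","top"):
    im=capture(n);cv2.imwrite(f"pics/{n}0.png",im[...,::-1]);print(calibration(n))
print(arm.state())
E
```

```text
bench.py
pics
{'fx': 604.4306714862129, 'fy': 604.4306714862129, 'cx': 317.35372938888855, 'cy': 229.4211988844354, 'dist': array([-0.1248,  0.    ,  0.    ,  0.    ,  0.    ]), 'world_from_camera': array([[ 0.7548,  0.3806, -0.5342, -0.2877],
       [-0.6557,  0.4132, -0.6319, -0.9333],
       [-0.0198,  0.8272,  0.5615,  0.8215],
       [ 0.    ,  0.    ,  0.    ,  1.    ]])}
{'fx': 548.8976112675282, 'fy': 548.8976112675282, 'cx': 321.1092250613587, 'cy': 235.56543708937494, 'dist': array([-0.1677,  0.    ,  0.    ,  0.    ,  0.    ]), 'world_from_camera': array([[ 0.0318,  0.9778, -0.207 ,  0.2613],
       [-0.9995,  0.032 , -0.0022,  0.085 ],
       [ 0.0045,  0.2069,  0.9783,  1.3754],
       [ 0.    ,  0.    ,  0.    ,  1.    ]])}
{'time': 0.1, 'qpos': array([ 60.8295,  21.8378,  74.3763,  -0.0007,  83.8565, -12.336 ]), 'joint_vel': array([-0.0547, -0.1065, -0.1342,  0.0524,  0.0445,  0.0902]), 'tau': array([  0.0042, -43.8655, -22.4914,   0.0714,   0.0342,  -0.0001]), 'tcp_pos': array([0.1592, 0.5262, 0.2382]), 'tool_rot': array([[-0.9571,  0.2896, -0.0006],
       [ 0.2896,  0.9571, -0.0011],
       [ 0.0003, -0.0012, -1.    ]]), 'contact_force': array([ 0.0318, -0.0242, -0.9978]), 'torque': array([0.0239, 0.006 , 0.0102]), 'grip_force': 0.0, 'gripper_width': 0.08818620780164968}
```

View pics/side0.png

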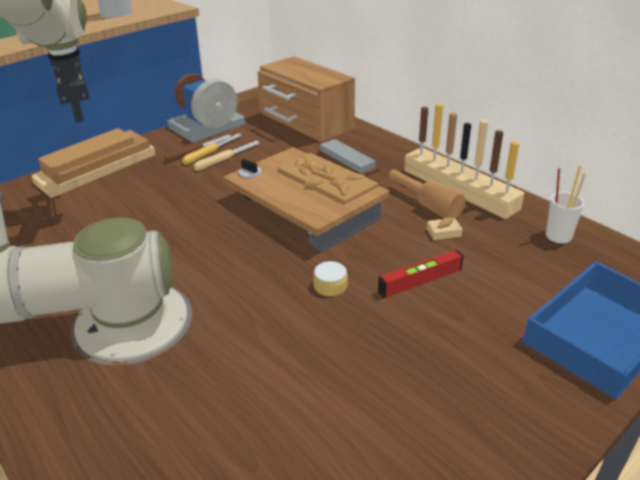

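View pics/top0.png

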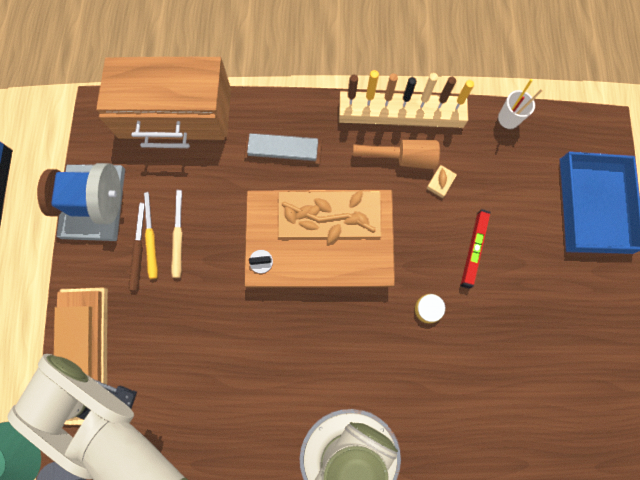

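The side view shows the knob at (249,168), the level from (382,287) to (462,260) and the board's corners around (225,180) to (387,195). In the top view the level runs from (484,212) to (467,286), the knob is at (260,261) and the board spans (246,190) to (394,286).

```bash
cat > h.py <<'E'
import cv2,numpy as np
from bench import arm, capture, calibration
np.set_printoptions(precision=4,suppress=True)
def ray(n,uv):
    c=calibration(n);K=np.array([[c['fx'],0,c['cx']],[0,c['fy'],c['cy']],[0,0,1]])
    p=cv2.undistortPoints(np.float64(uv).reshape(-1,1,2),K,c['dist'])[:,0]
    T=c['world_from_camera'];d=np.c_[p[:,0],-p[:,1],-np.ones(len(p))]@T[:3,:3].T
    return T[:3,3],d/np.linalg.norm(d,axis=1)[:,None]
def plane(n,uv,z):
    o,d=ray(n,uv);return o+d*((z-o[2])/d[:,2])[:,None]
def tri(us,ut):
    (o1,d1),(o2,d2)=ray('side',us),ray('top',ut);out=[]
    for a,b in zip(d1,d2):
        t=np.linalg.lstsq(np.c_[a,-b],o2-o1,rcond=None)[0];p,q=o1+t[0]*a,o2+t[1]*b
        out.append(np.r_[(p+q)/2,np.linalg.norm(p-q)])
    return np.array(out)
def proj(n,P):
    c=calibration(n);K=np.array([[c['fx'],0,c['cx']],[0,c['fy'],c['cy']],[0,0,1]])
    T=c['world_from_camera'];q=(np.atleast_2d(P)-T[:3,3])@T[:3,:3]
    return cv2.projectPoints(q*[1,-1,-1],np.zeros(3),np.zeros(3),K,c['dist'])[0][:,0]
def masks(im):
    h=cv2.cvtColor(im,cv2.COLOR_RGB2HSV).astype(int);H,S,V=h[...,0],h[...,1],h[...,2]
    return dict(red=((H<5)|(H>174))&(S>180)&(V>90),green=(H>30)&(H<60)&(S>130)&(V>120))
def big(m):
    n,l,s,c=cv2.connectedComponentsWithStats(m.astype(np.uint8));return l==1+np.argmax(s[1:,4])
E
python3 - <<'E'
from h import *
im={n:cv2.imread(f"pics/{n}0.png")[...,::-1].copy() for n in("side","top")}
for n in im:
    m=masks(im[n]);r,g=m['red'],m['green']
    box={'side':(370,245,475,300),'top':(455,200,500,295)}[n];w=np.zeros_like(r);w[box[1]:box[3],box[0]:box[2]]=1
    for k,mm in(('red',r&w),('green',g&w)):
        pts=np.argwhere(mm)[:,::-1].astype(np.float32);print(n,k,len(pts),cv2.minAreaRect(pts))
A=cv2.resize(im['side'][135:255,215:395],None,fx=4,fy=4,interpolation=2)
cv2.imwrite("pics/c1.png",A[...,::-1])
B=cv2.resize(im['top'][180:300,236:404],None,fx=4,fy=4,interpolation=2)
cv2.imwrite("pics/c2.png",B[...,::-1])
E
```

```text
side red 580 ((422.75006103515625, 272.75006103515625), (18.973661422729492, 78.1082534790039), 71.56504821777344)
side green 90 ((421.1000061035156, 266.8000183105469), (4.743416786193848, 29.409183502197266), 71.56504821777344)
top red 620 ((475.47906494140625, 247.58824157714844), (12.64877700805664, 73.18809509277344), 13.348727226257324)
top green 161 ((476.8823547363281, 247.47059631347656), (6.790997505187988, 28.619203567504883), 14.03624439239502)
```

View pics/c1.png

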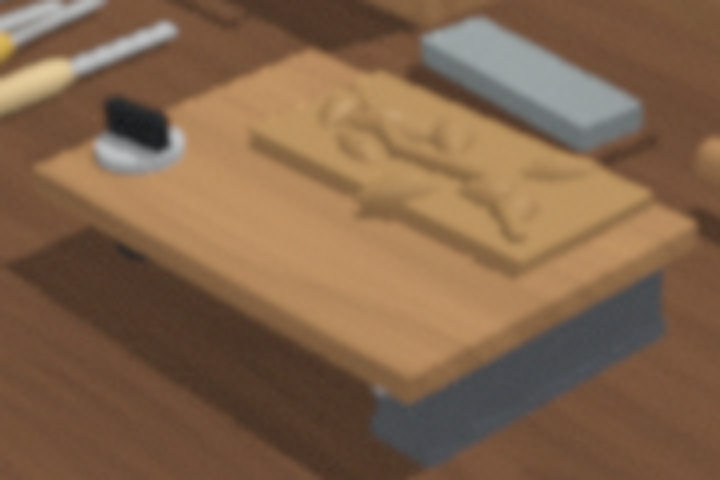

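View pics/c2.png

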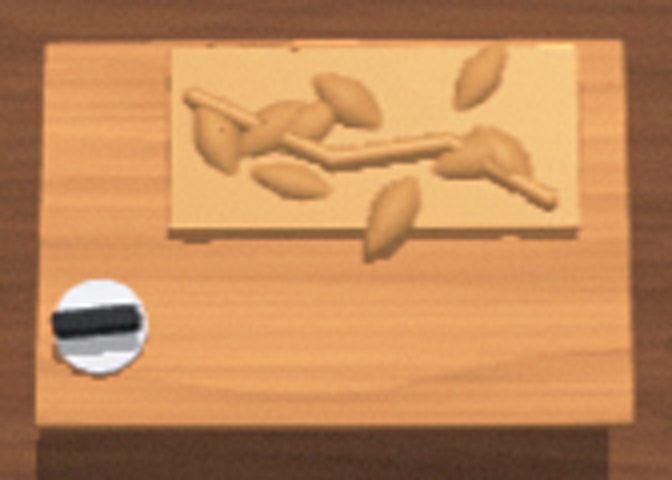

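Side crop (offset 215,135; x4): board top-face corners at (38,168), (408,380), (695,225) and (312,50); knob bar top around (138,112). Top crop (offset 236,180): corners at (37,423), (634,422), (626,40) and (46,42); bar from (54,323) to (140,318).

```bash
cat > loc.py <<'E'
from h import *
f=lambda a,o:np.float64(a)/4-.375+np.array(o)
S=f([(38,168),(408,380),(695,225),(312,50),(138,113)],(215,135))
T=f([(37,423),(634,422),(626,40),(46,42),(96,321)],(236,180))
P=tri(S,T)
if __name__=="__main__":
    print("board/knob\n",P)
    c=P[:4,:3]
    print("sides",[np.linalg.norm(c[i]-c[(i+1)%4]) for i in range(4)])
    print("level vial tri",tri([(421.1,266.8)],[(476.88,247.47)]))
    im=cv2.imread("pics/top0.png")[...,::-1].copy()
    m=masks(im)['green'];m[:200]=0;m[295:]=0;m[:,:455]=0;m[:,500:]=0
    # level ends (top view, incl. black ends) on z=.04
    print("ends",plane('top',[(484,211.5),(467.3,286)],.04))
    (c0,(a,b),ang)=cv2.minAreaRect(np.argwhere(m)[:,::-1].astype(np.float32))
    v=np.array([-np.sin(np.radians(ang)),np.cos(np.radians(ang))])*b/2
    q=plane('top',[np.array(c0)-v,np.array(c0)+v],.04);d=q[0]-q[1];print("vial",q,np.degrees(np.arctan2(d[1],d[0])))
    r=masks(im)['red'];r[:,:455]=0;r[:,500:]=0
    pts=np.argwhere(r)[:,::-1].astype(float);w=plane('top',pts,.04)
    u=np.linalg.svd(w-w.mean(0))[2][0];print("red axis",w.mean(0),u,np.ptp((w-w.mean(0))@u))
    k=plane('top',f([(54,323),(140,318)],(236,180)),P[4,2]);print("bar",k,np.linalg.norm(k[0]-k[1]))
E
python3 loc.py
```

```text
board/knob
 [[ 0.4121  0.2661  0.065   0.0043]
 [ 0.4218 -0.0907  0.0734  0.001 ]
 [ 0.6584 -0.0842  0.0749  0.0001]
 [ 0.6492  0.2754  0.065   0.0022]
 [ 0.4697  0.2302  0.0978  0.0035]]
sides [np.float64(0.35705116333665027), np.float64(0.23662979157093145), np.float64(0.35978149728073855), np.float64(0.23722221790577358)]
level vial tri [[ 0.527  -0.3054  0.0373  0.001 ]]
ends [[ 0.6202 -0.3257  0.04  ]
 [ 0.4281 -0.2778  0.04  ]]
vial [[ 0.5621 -0.3143  0.04  ]
 [ 0.4904 -0.2945  0.04  ]] -15.43811294576008
red axis [ 0.5261 -0.2997  0.04  ] [-0.9669  0.2553  0.    ] 0.1907581911092157
bar [[0.4661 0.2559 0.0978]
 [0.4709 0.2052 0.0978]] 0.05099368093820218
```

```bash
cat >> h.py <<'E'
def R(a,th=0):
    a=np.radians(a);c,s=np.cos(a),np.sin(a)
    M=np.array([[c,s,0],[s,-c,0],[0,0,-1.]]);k,l=np.cos(th),np.sin(th)
    return np.array([[1,0,0],[0,k,l],[0,-l,k]])@M   # th>0: +y side lower
def st(*ks):
    s=arm.state();print(*[(k,s[k]) for k in('time','tcp_pos','contact_force','gripper_width')+ks])
E
python3 - <<'E'
from h import *
A=R(-14.8)
arm.move_pose([.526,-.304,.16],A);st('qpos')
arm.set_gripper(.06)
print(arm.move_linear([.526,-.304,.013],.12,f_stop=8));st()
arm.set_gripper(0);st('grip_force')
arm.move_linear([.526,-.304,.17],.15);st()
arm.move_pose([.4735,.040,.17],R(91.7,.028));st('qpos')
for n in("side","top"):cv2.imwrite(f"pics/{n}1.png",capture(n)[...,::-1])
a=cv2.imread("pics/side1.png")[80:300,180:420];b=cv2.imread("pics/top1.png")[150:370,210:450]
cv2.imwrite("pics/m1.png",np.hstack([cv2.resize(x,(400,367),interpolation=2) for x in(a,b)]))
E
```

```text
('time', 3.2833) ('tcp_pos', array([ 0.5263, -0.3034,  0.1601])) ('contact_force', array([ 0.3191,  0.7259, -0.431 ])) ('gripper_width', 0.08846487688491246) ('qpos', array([-41.1124,  31.1221,  71.9588,   0.0038,  76.9128,  63.6151]))
False
('time', 5.2417) ('tcp_pos', array([ 0.5263, -0.3042,  0.0137])) ('contact_force', array([ 0.498 , -0.6375,  0.1237])) ('gripper_width', 0.059694721309949746)
('time', 5.875) ('tcp_pos', array([ 0.526 , -0.3042,  0.0131])) ('contact_force', array([-0.0008, -0.6811,  0.3943])) ('gripper_width', 0.02345868418917318) ('grip_force', 29.994653002358973)
('time', 7.075) ('tcp_pos', array([ 0.5257, -0.3037,  0.169 ])) ('contact_force', array([ 0.4548, -0.0325, -2.9725])) ('gripper_width', 0.02415849153800733)
('time', 8.3833) ('tcp_pos', array([0.4739, 0.0394, 0.1699])) ('contact_force', array([ 0.1328, -0.3562, -2.3097])) ('gripper_width', 0.023748428880038565) ('qpos', array([-8.6843, 18.3809, 92.2323, -1.7058, 69.1418, -9.6704]))
```

View pics/m1.png

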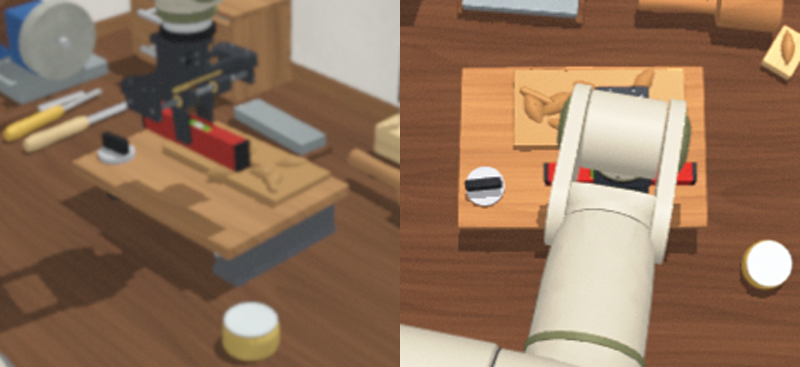

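The picture shows the level held upright over the strip and aligned with the board (top-view ends at about (296,254) and (388,254)). The tin and the tools have not moved. Next I lower it and release.

```bash
python3 - <<'E'
from h import *
e=plane('top',[(295.8,254),(387.6,254)],.197);print("held centre",e.mean(0),e[0]-e[1])
p=[.4735,.040]
arm.move_linear([*p,.10],.12)
print(arm.move_linear([*p,.078],.02,f_stop=4));st()
arm.set_gripper(.05);st()
z=arm.state()['tcp_pos'][2]
arm.move_linear([*p,.19],.15);st()
# go to knob approach, out of the way of the level
k=[.4697,.2302];q=arm.inverse_kinematics([*k,.18],R(275.4));print(q)
arm.move_pose([*k,.18],R(275.4));st('qpos')
for n in("side","top"):cv2.imwrite(f"pics/{n}2.png",capture(n)[...,::-1])
a=cv2.imread("pics/side2.png")[80:300,180:420];b=cv2.imread("pics/top2.png")[150:370,210:450]
cv2.imwrite("pics/m2.png",np.hstack([cv2.resize(x,(400,367),interpolation=2) for x in(a,b)]))
E
```

```text
held centre [0.471  0.0413 0.197 ] [-0.0064  0.2004  0.    ]
True
('time', 9.9583) ('tcp_pos', array([0.4734, 0.04  , 0.0853])) ('contact_force', array([-0.0255,  0.052 ,  4.2589])) ('gripper_width', 0.023656636369112336)
('time', 10.5167) ('tcp_pos', array([0.4729, 0.0401, 0.0848])) ('contact_force', array([ 0.7562, -0.3702,  0.0911])) ('gripper_width', 0.05024052562264107)
('time', 11.3667) ('tcp_pos', array([0.4731, 0.04  , 0.1893])) ('contact_force', array([-0.2744, -1.2243,  0.2182])) ('gripper_width', 0.0498556864115874)
NoneTraceback (most recent call last):
  File "<stdin>", line 11, in <module>
host.IKError: the arm cannot take that pose within its joint ranges
```

```bash
python3 - <<'E'
from h import *
k=[.4697,.2302]
arm.move_pose([*k,.18],R(95.4));st('qpos')
for n in("side","top"):cv2.imwrite(f"pics/{n}2.png",capture(n)[...,::-1])
a=cv2.imread("pics/side2.png")[80:300,180:420];b=cv2.imread("pics/top2.png")[150:370,210:450]
cv2.imwrite("pics/m2.png",np.hstack([cv2.resize(x,(400,367),interpolation=2) for x in(a,b)]))
E
```

```text
('time', 12.15) ('tcp_pos', array([0.4698, 0.2294, 0.1796])) ('contact_force', array([-0.0029,  0.4955,  0.1796])) ('gripper_width', 0.04959768514098433) ('qpos', array([13.0508, 22.1254, 84.2945, -0.0306, 73.6292,  7.6774]))
```

View pics/m2.png

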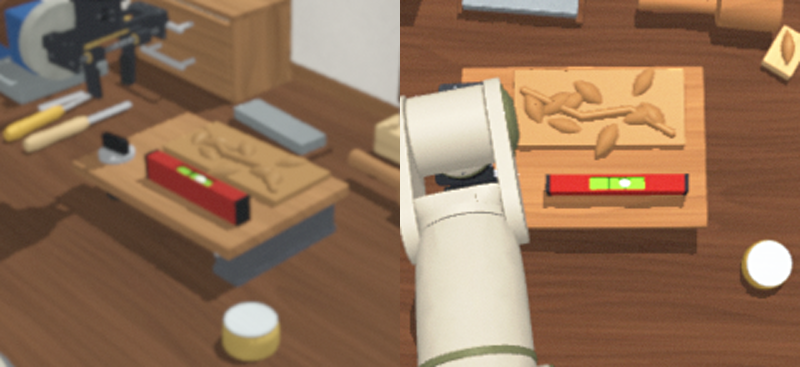

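The level sits upright on the strip, clear of the panel, with the bubble off towards the hinge. Next I set up the bubble measurement from both views.

```bash
cat >> h.py <<'E'
def bubble(n,im,prt=False):
    """bubble offset in mm from the vial middle, + towards the foot (+y)"""
    g=masks(im)['green'].copy();roi=np.zeros_like(g)
    x0,y0,x1,y1={'side':(255,160,340,225),'top':(310,235,375,280)}[n];roi[y0:y1,x0:x1]=1
    px=np.argwhere(g&roi)[:,::-1].astype(np.float32)
    c,(w,h),ang=cv2.minAreaRect(px);bp=cv2.boxPoints((c,(w,h),ang))
    W=plane(n,[c],.111)[0];d=np.array([-.03,.9996,0])
    s=np.arange(-45,45.1,.5);acc=0
    for o in(-2,-1,0,1,2):
        uv=proj(n,W+np.outer(s/1e3,d)+np.array([o/1e3,0,0])).astype(np.float32)
        acc=acc+cv2.remap(im.astype(np.float32),uv[None,:,0].copy(),uv[None,:,1].copy(),cv2.INTER_LINEAR)[0]/5
    r,gr,b=acc.T
    on=s[gr>120];lo,hi=on.min(),on.max();mid=(lo+hi)/2       # vial ends (green or pale vs red)
    pale=np.clip(b-100,0,None)*(gr>120)
    bub=(s*pale).sum()/max(pale.sum(),1e-6)
    if prt:print(n,W,'vial',lo,hi,'bub',bub);print(np.c_[s,acc][::4].round(0).astype(int).tolist())
    return bub-mid
E
python3 - <<'E'
from h import *
for n in("side","top"):
    im=cv2.imread(f"pics/{n}2.png")[...,::-1].copy();print(bubble(n,im,True))
print(tri([proj('side',[0,0,0])[0]],[proj('top',[0,0,0])[0]]))
E
```

```text
side [0.4742 0.0401 0.111 ] vial -34.5 34.5 bub -12.365595566074107
[[-45, 186, 61, 54], [-43, 186, 62, 55], [-41, 186, 64, 56], [-39, 185, 72, 56], [-37, 181, 90, 57], [-35, 175, 117, 58], [-33, 168, 149, 63], [-31, 160, 173, 67], [-29, 154, 188, 72], [-27, 152, 195, 79], [-25, 156, 198, 94], [-23, 170, 203, 124], [-21, 190, 212, 160], [-19, 210, 222, 189], [-17, 224, 229, 207], [-15, 232, 235, 217], [-13, 234, 236, 218], [-11, 231, 233, 215], [-9, 226, 229, 209], [-7, 217, 224, 198], [-5, 202, 217, 176], [-3, 183, 209, 148], [-1, 164, 203, 117], [1, 148, 193, 90], [3, 132, 179, 70], [5, 119, 164, 58], [7, 112, 151, 52], [9, 112, 149, 52], [11, 119, 159, 57], [13, 129, 175, 64], [15, 138, 189, 69], [17, 143, 196, 73], [19, 146, 201, 75], [21, 147, 202, 75], [23, 148, 200, 75], [25, 149, 198, 75], [27, 148, 194, 73], [29, 147, 183, 69], [31, 146, 166, 63], [33, 147, 146, 57], [35, 152, 119, 52], [37, 158, 92, 49], [39, 165, 70, 49], [41, 172, 61, 51], [43, 179, 59, 52], [45, 183, 59, 53]]
-12.365595566074107
top [0.4743 0.042  0.111 ] vial -39.0 40.0 bub -10.415875108487926
[[-45, 23
[... 268 characters left out ...]
208, 253, 125], [-17, 242, 254, 212], [-15, 254, 255, 249], [-13, 255, 255, 255], [-11, 255, 255, 255], [-9, 255, 255, 255], [-7, 255, 255, 255], [-5, 253, 255, 244], [-3, 226, 254, 171], [-1, 198, 254, 108], [1, 185, 254, 80], [3, 185, 254, 77], [5, 185, 254, 77], [7, 187, 254, 79], [9, 167, 248, 72], [11, 132, 210, 60], [13, 139, 221, 62], [15, 167, 246, 71], [17, 184, 254, 77], [19, 186, 254, 78], [21, 187, 254, 78], [23, 185, 254, 78], [25, 186, 254, 78], [27, 184, 254, 76], [29, 184, 254, 76], [31, 185, 254, 78], [33, 185, 254, 79], [35, 185, 255, 76], [37, 200, 242, 72], [39, 218, 167, 57], [41, 228, 94, 51], [43, 231, 56, 49], [45, 230, 51, 47]]
-10.915875108487926
[[ 0.  0. -0.  0.]]
```

Top view: the black line reads 12 mm (11.5 expected) and the bubble is at -10.9 mm, so the slope is about 27 mrad. That needs about 1.70 rad clockwise. Next I grip the knob.

```bash
python3 - <<'E'
from h import *
k=[.4697,.2302]
print(arm.move_linear([*k,.0835],.12,f_stop=6));st()
arm.set_gripper(0);st('grip_force','torque')
for n in("side",):cv2.imwrite(f"pics/{n}3.png",capture(n)[...,::-1])
a=cv2.imread("pics/side3.png")[120:220,200:320]
cv2.imwrite("pics/m3.png",cv2.resize(a,(600,500),interpolation=2))
E
```

```text
False
('time', 13.2083) ('tcp_pos', array([0.4701, 0.2302, 0.0841])) ('contact_force', array([-1.035 ,  0.0766, -0.7468])) ('gripper_width', 0.050105134073278074)
('time', 13.8417) ('tcp_pos', array([0.4692, 0.2302, 0.0837])) ('contact_force', array([-4.7613, -0.5919,  5.6215])) ('gripper_width', 0.013885084964658628) ('grip_force', 29.590691733174026) ('torque', array([-0.202 ,  0.744 ,  0.1236]))
```

View pics/m3.png

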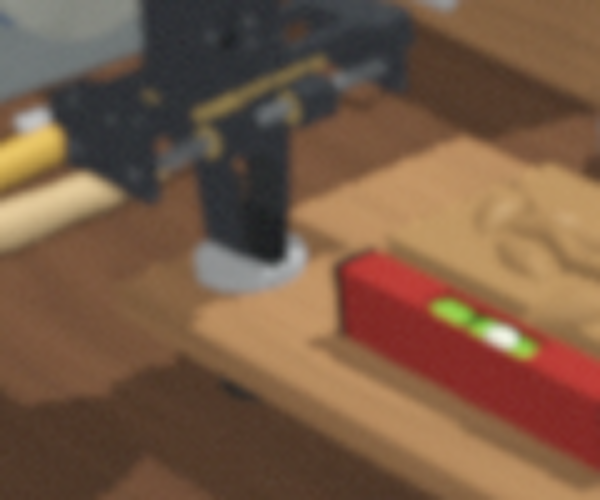

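The fingers hold the 14 mm bar just above the disc, with small forces. Next I turn it clockwise in steps, rising with the knob.

```bash
python3 - <<'E'
from h import *
c=np.array([.469,.2302,.0837])
for d in (25,50,75,92):
    arm.move_linear(c+[0,0,.0046*np.radians(d)],.01,rot=R(95.4-d));st('torque')
    if np.abs(arm.state()['contact_force']).max()>30:break
print(arm.state()['qpos'])
arm.sleep(1.2)
im=capture("top");cv2.imwrite("pics/top4.png",im[...,::-1]);print(bubble('top',im))
im=capture("side");cv2.imwrite("pics/side4.png",im[...,::-1]);print(bubble('side',im))
E
```

```text
('time', 14.475) ('tcp_pos', array([0.4686, 0.2301, 0.0857])) ('contact_force', array([-4.8352, -2.0244,  5.388 ])) ('gripper_width', 0.013503152515426735) ('torque', array([-0.3677,  0.7385,  0.0565]))
('time', 15.0583) ('tcp_pos', array([0.4683, 0.2301, 0.0877])) ('contact_force', array([-6.2074, -1.8934,  6.5312])) ('gripper_width', 0.013473321801094038) ('torque', array([-0.2701,  0.9254,  0.0956]))
('time', 15.6417) ('tcp_pos', array([0.4681, 0.2302, 0.0898])) ('contact_force', array([-8.6283, -2.0335,  6.4658])) ('gripper_width', 0.01369143602661085) ('torque', array([-0.2652,  1.0726, -0.0377]))
('time', 16.0917) ('tcp_pos', array([0.4681, 0.2303, 0.0911])) ('contact_force', array([-7.5288, -0.5563,  6.4501])) ('gripper_width', 0.013776766632808895) ('torque', array([-0.1226,  1.1485, -0.0559]))
[13.168  28.2101 91.2457  0.0333 60.648  99.623 ]
-0.9315605510367357
-1.4972232115383444
```

```bash
python3 - <<'E'
from h import *
c=np.array([.4685,.2302,.0837])
arm.move_linear(c+[0,0,.0046*np.radians(100.5)],.01,rot=R(95.4-100.5));arm.sleep(1.2)
print(bubble('top',capture("top")));st()
arm.set_gripper(.045);z=arm.state()['tcp_pos']
arm.move_linear([.4685,.2302,.20],.15);arm.sleep(.8);st()
im=capture("top");cv2.imwrite("pics/top5.png",im[...,::-1]);print(bubble('top',im,True))
s=capture("side");cv2.imwrite("pics/side5.png",s[...,::-1]);print(bubble('side',s))
a=s[80:300,180:420];b=im[150:370,210:450]
cv2.imwrite("pics/m5.png",np.hstack([cv2.resize(x,(400,367),interpolation=2) for x in(a,b)])[...,::-1])
E
```

```text
0.35216339426089527
('time', 18.9417) ('tcp_pos', array([0.468 , 0.2304, 0.0918])) ('contact_force', array([-6.2154, -0.2419,  4.561 ])) ('gripper_width', 0.013640649650474082)
('time', 21.2417) ('tcp_pos', array([0.4685, 0.2302, 0.2   ])) ('contact_force', array([ 0.0905, -0.2401,  0.4436])) ('gripper_width', 0.045351973322224105)
top [0.4744 0.0408 0.111 ] vial -39.0 39.5 bub 0.6161682674913376
[[-45, 234, 56, 51], [-43, 234, 56, 52], [-41, 233, 60, 51], [-39, 194, 123, 44], [-37, 171, 212, 59], [-35, 176, 252, 75], [-33, 189, 255, 82], [-31, 190, 254, 82], [-29, 188, 253, 80], [-27, 189, 253, 81], [-25, 188, 253, 81], [-23, 188, 253, 81], [-21, 187, 253, 80], [-19, 189, 254, 80], [-17, 190, 254, 83], [-15, 184, 252, 80], [-13, 140, 225, 64], [-11, 120, 199, 54], [-9, 159, 228, 88], [-7, 218, 251, 172], [-5, 254, 255, 244], [-3, 255, 255, 255], [-1, 255, 255, 255], [1, 255, 255, 255], [3, 255, 255, 255], [5, 255, 255, 252], [7, 243, 254, 215], [9, 198, 242, 143], [11, 140, 223, 75], [13, 153, 240, 69], [15, 184, 253, 79], [17, 188, 254, 81], [19, 187, 254, 80], [21, 188, 254, 80], [23, 189, 254, 81], [25, 188, 253, 81], [27, 187, 254, 82], [29, 187, 254, 80], [31, 187, 254, 80], [33, 187, 255, 80], [35, 192, 254, 78], [37, 207, 227, 71], [39, 226, 157, 59], [41, 232, 69, 50], [43, 232, 53, 50], [45, 232, 54, 51]]
0.3661682674913376
-0.5813885679845392
```

View pics/m5.png

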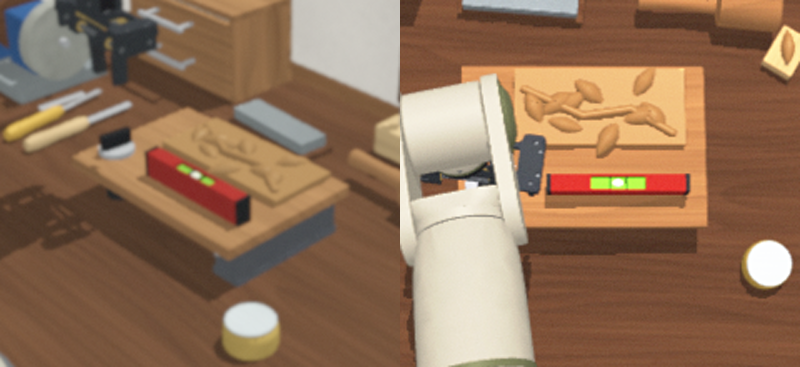

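The bubble sits between the lines, within about 0.5 mm of centre, and everything else is in place. Next I press with shut fingers beside the vial on the foot side, so the bubble stays visible.

```bash
python3 - <<'E'
from h import *
p=np.array([.4727,.095])
arm.move_pose([*p,.20],R(91.7));arm.set_gripper(0);st('qpos')
arm.move_linear([*p,.135],.12)
print(arm.move_linear([*p,.09],.02,f_stop=12));st()
z=arm.state()['tcp_pos'][2]
f=arm.state()['contact_force'][2];zc=z
while f<24 and zc>z-.02:
    zc-=.001;arm.move_linear([*p,zc],.02);arm.sleep(.15);f=arm.state()['contact_force'][2]
print(zc);arm.sleep(1.5);st('torque')
s=capture("side");cv2.imwrite("pics/side6.png",s[...,::-1]);print(bubble('side',s))
im=capture("top");print(bubble('top',im))
a=s[80:300,180:420];b=im[150:370,210:450]
cv2.imwrite("pics/m6.png",np.hstack([cv2.resize(x,(400,367),interpolation=2) for x in(a,b)])[...,::-1])
E
```

```text
('time', 23.825) ('tcp_pos', array([0.4727, 0.095 , 0.2   ])) ('contact_force', array([-0.4127,  0.2504, -0.0291])) ('gripper_width', 6.841541382546186e-05) ('qpos', array([-2.7408, 17.0426, 88.5557,  0.0005, 74.4021, -4.4412]))
True
('time', 25.6583) ('tcp_pos', array([0.4728, 0.095 , 0.1156])) ('contact_force', array([-0.6431,  0.9045,  5.0654])) ('gripper_width', 3.2250768162148254e-05)
0.11255332848989785
('time', 28.3583) ('tcp_pos', array([0.473 , 0.0954, 0.1145])) ('contact_force', array([-7.5484,  3.4233, 23.1256])) ('gripper_width', 0.0003481898275728612) ('torque', array([0.3405, 1.2693, 0.0158]))
-2.8895495391661195
-0.4958315761534937
```

View pics/m6.png

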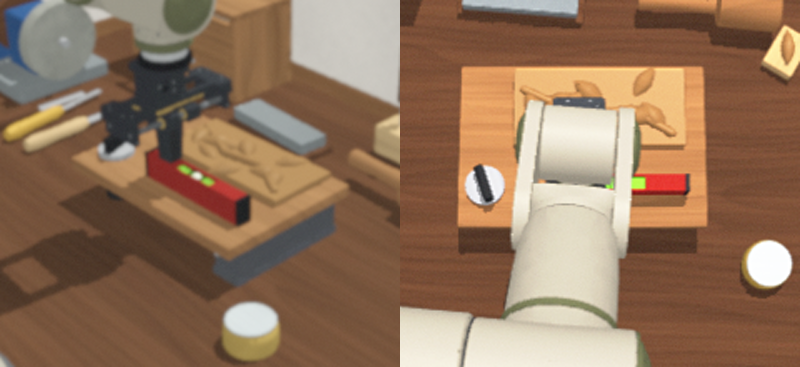

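The fingers push on the level at 23 N and the bubble is visible in the side view at about (298,185). The side reading moved, so I compare profiles at a fixed reference to rule out a shading effect.

```bash
python3 - <<'E'
from h import *
s=np.arange(-50,50.1,2.)
L=[]
for k in(5,6):
    im=cv2.imread(f"pics/side{k}.png")[...,::-1].astype(np.float32);acc=0
    for o in(-2,0,2):
        uv=proj('side',np.array([.4742+o/1e3,.041,.111])+np.outer(s/1e3,[-.03,.9996,0])).astype(np.float32)
        acc=acc+cv2.remap(im,uv[None,:,0].copy(),uv[None,:,1].copy(),1)[0]/3
    L.append(acc)
print(np.c_[s,L[0],L[1]].astype(int))
E
```

```text
[[-50 184  59  53 184  60  55]
 [-48 184  59  54 184  60  54]
 [-46 184  60  54 184  59  54]
 [-44 184  61  54 184  61  53]
 [-42 183  65  54 183  64  54]
 [-40 181  76  54 182  76  55]
 [-38 179  99  55 180 101  57]
 [-36 174 128  59 175 133  61]
 [-34 169 156  64 169 161  65]
 [-32 164 175  68 163 181  69]
 [-30 160 185  71 158 192  72]
 [-28 158 191  73 156 197  74]
 [-26 157 194  73 155 199  75]
 [-24 156 194  74 154 197  74]
 [-22 155 192  72 151 191  72]
 [-20 151 186  69 146 180  69]
 [-18 144 173  65 141 166  70]
 [-16 135 155  62 142 155  84]
 [-14 132 142  69 155 159 111]
 [-12 142 145  93 178 176 145]
 [-10 164 164 126 199 196 172]
 [ -8 187 185 158 214 211 191]
 [ -6 205 202 180 222 219 201]
 [ -4 216 211 192 224 220 203]
 [ -2 220 214 197 222 218 199]
 [  0 219 213 197 213 212 188]
 [  2 213 207 190 198 200 168]
 [  4 203 194 177 176 182 139]
 [  6 186 175 156 150 160 105]
 [  8 165 158 126 130 144  76]
 [ 10 150 152  99 121 146  62]
 [ 12 144 161  79 125 161  60]
 [ 14 146 173  70 136 177  65]
 [ 16 150 183  70 144 188  70]
 [ 18 154 190  72 149 194  72]
 [ 20 155 193  73 151 197  73]
 [ 22 155 193  73 152 198  74]
 [ 24 155 195  74 152 198  75]
 [ 26 156 196  74 151 194  73]
 [ 28 155 195  73 149 185  69]
 [ 30 154 189  72 147 172  64]
 [ 32 152 178  68 145 154  59]
 [ 34 150 159  61 142 131  53]
 [ 36 150 131  54 139 102  47]
 [ 38 153 101  50 136  75  42]
 [ 40 158  77  48 134  57  40]
 [ 42 166  63  48 132  47  39]
 [ 44 172  56  48 129  43  39]
 [ 46 177  56  50 123  42  39]
 [ 48 180  57  51 116  42  40]
 [ 50 182  58  52 105  43  41]]
```

The bubble really did move about 2.5 mm towards the hinge under the push at the foot side: the board gives a little. It is still inside the lines, but I want more margin. Pressing nearer the hinge should reduce the deflection, so I try that.

```bash
cat > press.py <<'E'
from h import *
def press(p,F,tag):
    arm.move_pose([*p,.15],R(91.7))
    arm.move_linear([*p,.122],.12)
    arm.move_linear([*p,.09],.02,f_stop=12)
    z=zc=arm.state()['tcp_pos'][2];p=np.array(p)
    for i in range(15):
        f=arm.state()['contact_force'][2]
        if f>F:break
        zc-=.0007;arm.move_linear([*p,zc],.02);arm.sleep(.15)
    arm.sleep(1.3);st('torque')
    s=capture("side");cv2.imwrite(f"pics/side{tag}.png",s[...,::-1])
    im=capture("top");cv2.imwrite(f"pics/top{tag}.png",im[...,::-1]);print('top',bubble('top',im),'side',bubble('side',s))
    a=s[80:300,180:420];b=im[150:370,210:450]
    cv2.imwrite(f"pics/m{tag}.png",np.hstack([cv2.resize(x,(400,367),interpolation=2) for x in(a,b)])[...,::-1])
E
python3 - <<'E'
from press import *
q=arm.state()['tcp_pos'];arm.move_linear([.4727,.095,.15],.12);arm.sleep(.9)
s=capture('side');print('unpressed side',bubble('side',s))
press([.4757,-.017],22,'7')
E
```

```text
unpressed side -2.5170655451045447
('time', 33.925) ('tcp_pos', array([ 0.4761, -0.0171,  0.1151])) ('contact_force', array([-7.2   ,  1.2973, 23.5591])) ('gripper_width', 0.00041005062092289824) ('torque', array([ 0.23  ,  1.1869, -0.0066]))
top -12.210128290881975 side 9.013361707466228
```

View pics/m7.png

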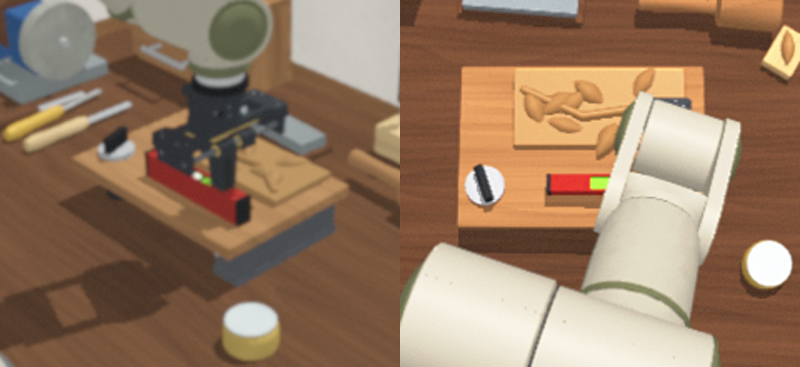

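The unpressed side reading kept the offset, so the board settled for good, probably play in the foot. I go back above the knob and read the bubble from a clear top view.

```bash
python3 - <<'E'
from h import *
arm.move_linear([.4757,-.017,.19],.15)
arm.move_pose([.4685,.2302,.19],R(-5.1));arm.set_gripper(.045);arm.sleep(.3)
im=capture("top");cv2.imwrite("pics/top8.png",im[...,::-1]);print(bubble('top',im,True))
s=capture('side');print(bubble('side',s));st()
E
```

```text
top [0.4744 0.0408 0.111 ] vial -38.5 40.0 bub -1.6738714453778747
[[-45, 233, 57, 51], [-43, 233, 53, 50], [-41, 232, 54, 48], [-39, 205, 109, 48], [-37, 182, 206, 62], [-35, 181, 251, 74], [-33, 187, 255, 79], [-31, 187, 254, 79], [-29, 188, 253, 80], [-27, 188, 253, 80], [-25, 188, 253, 80], [-23, 188, 253, 80], [-21, 188, 253, 81], [-19, 188, 254, 81], [-17, 187, 254, 79], [-15, 184, 253, 79], [-13, 145, 231, 67], [-11, 138, 184, 99], [-9, 211, 225, 192], [-7, 253, 254, 246], [-5, 255, 255, 255], [-3, 255, 255, 255], [-1, 255, 255, 255], [1, 255, 255, 255], [3, 254, 254, 249], [5, 239, 254, 206], [7, 209, 254, 136], [9, 169, 244, 80], [11, 139, 227, 63], [13, 154, 240, 68], [15, 184, 253, 78], [17, 187, 254, 78], [19, 187, 253, 78], [21, 187, 253, 79], [23, 186, 253, 79], [25, 186, 253, 78], [27, 187, 253, 79], [29, 188, 253, 81], [31, 188, 253, 82], [33, 188, 254, 80], [35, 188, 255, 79], [37, 200, 243, 74], [39, 223, 193, 62], [41, 231, 79, 48], [43, 231, 53, 50], [45, 230, 52, 49]]
-2.4238714453778747
-2.518681793413813
('time', 37.7833) ('tcp_pos', array([0.4685, 0.2302, 0.19  ])) ('contact_force', array([ 0.2195, -0.3597,  0.5257])) ('gripper_width', 0.04507353829505109)
```

A clear view shows the bubble about 2 to 2.4 mm towards the hinge, settled by about 6 mrad after the first push. I trim the knob another 21°, then press again and check.

```bash
python3 - <<'E'
from press import *
c=np.array([.4683,.2303,.0908])
arm.move_linear(c,.15,f_stop=10);arm.set_gripper(0);st('torque')
arm.move_linear(c+[0,0,.0017],.005,rot=R(-26.1));arm.sleep(1)
print('gripped',bubble('top',capture('top')));st()
arm.set_gripper(.045);arm.move_linear([.4683,.2303,.19],.15);arm.sleep(.8)
im=capture('top');s=capture('side');print('free',bubble('top',im),bubble('side',s))
arm.set_gripper(0)
press([.4727,.095],22,'9')
E
```

```text
('time', 39.2167) ('tcp_pos', array([0.4688, 0.2304, 0.092 ])) ('contact_force', array([-1.9555,  0.212 ,  9.5532])) ('gripper_width', 0.014898622942884826) ('torque', array([-0.1753,  0.424 ,  0.1323]))
gripped 1.5409364886719852
('time', 40.7833) ('tcp_pos', array([0.4686, 0.2302, 0.0938])) ('contact_force', array([-2.9814, -0.799 , 11.4616])) ('gripper_width', 0.014647950185394727)
free 1.5584011907903177 1.9649882199656394
('time', 49.7667) ('tcp_pos', array([0.4731, 0.0953, 0.1154])) ('contact_force', array([-6.3576,  1.8002, 22.9708])) ('gripper_width', 0.00018613642575473176) ('torque', array([0.2517, 1.1821, 0.0054]))
top -0.19543530967753941 side -1.2014270695434062
```

View pics/m9.png

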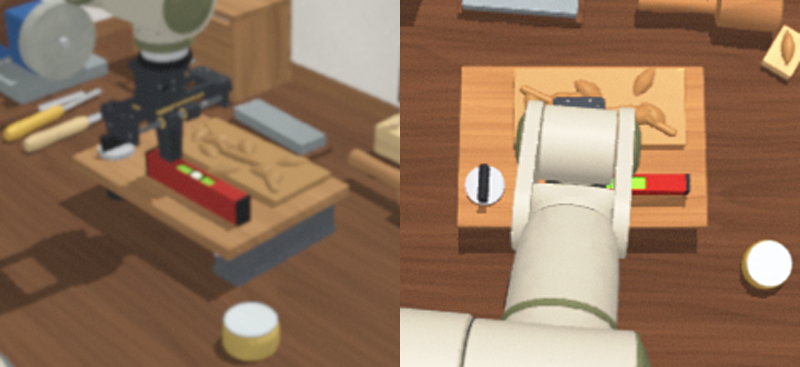

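```bash
python3 - <<'E'
from h import *
print(bubble('side',capture('side'),True));st()
E
```

```text
side [0.4766 0.0412 0.111 ] vial -36.0 37.5 bub -0.711797527093505
[[-45, 187, 61, 55], [-43, 187, 63, 55], [-41, 186, 69, 56], [-39, 183, 85, 57], [-37, 180, 112, 59], [-35, 173, 142, 63], [-33, 165, 167, 67], [-31, 158, 185, 71], [-29, 154, 195, 74], [-27, 153, 201, 75], [-25, 152, 204, 77], [-23, 151, 205, 77], [-21, 147, 199, 74], [-19, 139, 188, 69], [-17, 129, 172, 64], [-15, 122, 155, 64], [-13, 127, 149, 80], [-11, 146, 162, 112], [-9, 176, 187, 152], [-7, 202, 208, 181], [-5, 221, 224, 203], [-3, 229, 231, 212], [-1, 230, 232, 214], [1, 227, 228, 210], [3, 219, 220, 202], [5, 203, 204, 185], [7, 180, 183, 159], [9, 157, 165, 128], [11, 140, 161, 97], [13, 135, 170, 78], [15, 139, 184, 71], [17, 145, 195, 73], [19, 148, 199, 75], [21, 149, 201, 75], [23, 148, 202, 75], [25, 148, 201, 75], [27, 147, 198, 74], [29, 146, 194, 73], [31, 144, 186, 70], [33, 141, 171, 64], [35, 139, 152, 57], [37, 138, 128, 52], [39, 136, 98, 47], [41, 135, 70, 41], [43, 133, 52, 39], [45, 131, 45, 39]]
-1.461797527093505
('time', 49.9167) ('tcp_pos', array([0.4731, 0.0953, 0.1154])) ('contact_force', array([-7.1617,  2.1673, 22.9777])) ('gripper_width', 0.0005835736763283439)
```

The bubble sits between the lines (dips at about -14.5 and +12 mm, bubble at -0.7 mm) under a steady 23 N push, so I hand it in.

```bash
python3 -c "
from bench import arm, capture, calibration
print(arm.hand_in())"
```

```text
the job is handed in; nothing more can be done
None
```

I handed the job in at about 50 s: the level lies right way up on the front strip and the bubble is within about 1 mm of centre. The shut fingers push it down at about 23 N. The first push settled the board about 6 mrad, so I trimmed the knob another 21° and pressed again; the tools looked undisturbed in the pictures.

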